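Nest the two handled sample pans

TASK

Put the sample pans away: pick up the small handled steel pan and nest it in the large handled one, sitting flat on its floor, with its handle turned at least a quarter turn away from the large pan's handle so that the two clear each other. Lower it all the way in before letting go (do not drop it), keep the large pan standing on the desk, and leave the handleless steel dish where it is.

Things in the scene. Friction and masses are not known exactly. Their poses are not given: they have to be found in the camera images.
- small_pan_center (a point): Small open round steel pan, 80 mm across the rim (72 at the foot), 32 high, walls and floor 3, about 0.12 kg. Point on its axis, 16 mm above its underside. x axis points outward along the handle, z up. The straight handle ends 135 mm from the axis. It starts beside the large pan, on either side, its handle toward the robot within 15 degrees.
- small_pan_grip (a point): Where to pinch the small pan's handle from above: the middle of its pale wooden grip (16 mm wide across y, 12 high, from 58 to 135 mm off the pan's axis), 85 mm out from the pan's axis along x and 36 mm above the pan's underside. Same axes as small_pan_center. With the pan nested this point is 39 mm above the desk.
- large_pan_center (a point): Large pan of the same kind, 112 mm across the rim (100 at the foot), 28 high, walls and floor 3, 0.35 kg, loose. Point on its axis, 14 mm above its underside (11 above its inner floor). x axis outward along its handle, z up; handle toward the robot within 15 degrees. Its wooden grip, 75 to 160 mm off the axis, 16 wide, 32 to 44 above the desk, blocks the small handle if in line.
- steel_dish: Bystander, not to be moved: a shallow steel dish without handle, 86 mm across, 16 mm high, behind the pans. Origin at the centre of its underside.

How it is judged:
By the outcome, as a careful person would: the job done as asked, in the order asked, and still so for the second after the job is handed in, with the robot touching nothing.
It also fails if it takes over 35 s, if anything falls off the work surface, if the arm or the gripper's body presses on something with over 40 N, if the wrist force passes 120 N, or if a joint passes its speed limit or range.

ROBOT

A 6-joint arm with a two-finger parallel gripper is mounted at the origin on a cart in front of the work surface, level with it; the furniture and walls round the work are solid. World frame = base frame: x ahead of the robot, y to its left, z up, the work surface at z = 0. Lengths are in m, angles in rad, forces in N, time in s.
With the tool pointing down it reaches from about 0.325 to 0.925 m from the base axis. Payload 3.1 kg.
Tool frame: the origin (TCP) lies midway between the tips of the shut fingers; the grasp point (between the pads) lies 19 mm behind it (manip.grip_point_offset is the distance from the TCP to the grasp point, in m); y points along the fingers, x is the direction in which the jaws open and shut, and the axes are right-handed (so a half turn about y gives the same grasp; the last joint's range is limited). The gripper opens to 85 mm and grips with 20 to 120 N. Pads are 22 mm wide; open, the fingers measure 114 mm over their backs; the gripper's body (76 mm by 85 mm) begins 54 mm behind the grasp point. The pads swing forward as they close: fully open they stand 13 mm farther back than shut.
Start: joints at [1.109, 0.217, 1.613, -0, 1.311, -0.112], TCP at [0.214, 0.587, 0.206] pointing down, gripper open.
Joint ranges: [-2.75, 2.75], [-0.78, 2.1], [0.31, 2.55], [-1.13, 4.27], [0.13, 2.63], [-2.58, 2.58]. Speed limits (rad/s): [2.79, 2.79, 3.14, 3.14, 3.14, 3.14].

INTERFACE

Orientations are given as a 3x3 rotation matrix whose columns are the frame's x, y, z axes.
In Python, from plant import manip gives the robot as it stands.
- The arm moves only by the shell command python3 -m handwheel 'ROWS'. ROWS is JSON, a list of rows, each an object with "angular": the turn, a rotation vector about the world's x, y, z in rad, a list of three; "dp": the shift along the world's x, y, z in cm, a list of three; "fingers": the opening, from 0 (shut) to 1 (fully open). In form: [{"angular": [wx, wy, wz], "dp": [dx, dy, dz], "fingers": fingers}, ...]. A call has exactly 5 rows; each row shifts and turns the commanded pose from where the row before left it; what a row does not reach is not made up. A row lasts 1/10 s, in which the tool goes at most 50 mm and 8.59 degrees, less where a joint would pass 70% of its speed; a pose out of reach is approached as far as the arm can. A call with a gripper value outside its range is refused whole. The fingers move at their own pace and stop on an object; the grip force is fixed at half the most. Time passes only in rows, so rows that do not move let the fingers close, or fill a call up. It gives the time, the measured TCP pose, the force and the opening at its end, in the units of the state.
- manip.state(): the state, without advancing time (a new reading comes with each control period).
- manip.grab_frame(name): name is "scene" or "top" or "wrist"; returns a dict with "color" (480x640x3 uint8, blue, green, red), "mtx" (3x3 intrinsics, pixels), "world_from_camera" (4x4, takes a point from camera to world coordinates); the wrist camera has in their place "T_tool_cam" (4x4, takes a point from camera to tool coordinates, whose origin is the TCP and whose axes are the tool frame's). Camera axes: x right, y up, looking along -z (the intrinsics and any distortion apply to the point x, -y, -z); pixel columns grow to the right and rows downward; lengths in m; the calibration is good to about 2 mm. The wrist camera is an equidistant fisheye: a pixel r from the principal point sees the ray r / f radians off the axis. A picture is of the moment at which its call begins: read the wrist's pose just before it. There is no depth.
- manip.close_job(): hands the job in, once; it reports no verdict.
The state is a dict: "time_s": time; "q": joint angles; "joint_velocities": joint speeds; "joint_torque": joint torques, N m; "eef_pos": TCP position; "ee_rot": TCP orientation; "contact_force": force on the tool from outside, world axes, zero at the start; "ft_torque": the same for the moment, N m; "finger_gap": finger opening in m.
Only numpy, scipy, OpenCV 4.12 (cv2) and the standard library are available. Lean on these libraries where they do the work, as an engineer would, in place of code of your own. Each camera call takes 0.05 s, during which the arm holds its last target. There are 200 camera calls.

## Working session

There is one attempt and no reset: what is moved stays moved. The work goes in short steps, Python scripts to look and compute and a shell command to move; the robot and the scene stay as the last step left them, time stands still between calls to the robot, and variables do not carry over. Pictures are saved under pics/ and viewed, about 8 in all and at most 12, crops included, and the job is handed in when it is done.

```bash
mkdir -p pics; ls; python3 - <<'E'
from plant import manip
import cv2,numpy as np
s=manip.state();print(s['time_s'],s['eef_pos'],np.round(s['ee_rot'],3).tolist(),s['finger_gap'],manip.grip_point_offset)
for n in('top','scene'):
    f=manip.grab_frame(n);cv2.imwrite(f'pics/{n}0.png',f['color']);np.savez(f'{n}0.npz',**f);print(n,f['mtx'].tolist(),np.round(f['world_from_camera'],3).tolist(),f.keys())
E
```

```text
pics
0.0 [0.21374978 0.5863733  0.20465229] [[0.343, -0.001, -0.939], [0.939, -0.002, 0.343], [-0.002, -1.0, 0.0]] 0.08534438364464718 0.0187
top [[580.6152761716385, 0.0, 317.2392364519101], [0.0, 580.6152761716385, 236.13307004002667], [0.0, 0.0, 1.0]] [[-0.01, 0.976, -0.218, 0.417], [-1.0, -0.011, 0.0, 0.284], [-0.002, 0.218, 0.976, 0.874], [0.0, 0.0, 0.0, 1.0]] dict_keys(['color', 'mtx', 'world_from_camera'])
scene [[570.993080252021, 0.0, 315.8564952294651], [0.0, 570.993080252021, 254.79346731301663], [0.0, 0.0, 1.0]] [[0.693, 0.401, -0.599, 0.038], [-0.721, 0.366, -0.589, -0.266], [-0.017, 0.84, 0.542, 0.548], [0.0, 0.0, 0.0, 1.0]] dict_keys(['color', 'mtx', 'world_from_camera'])
```

View pics/top0.png

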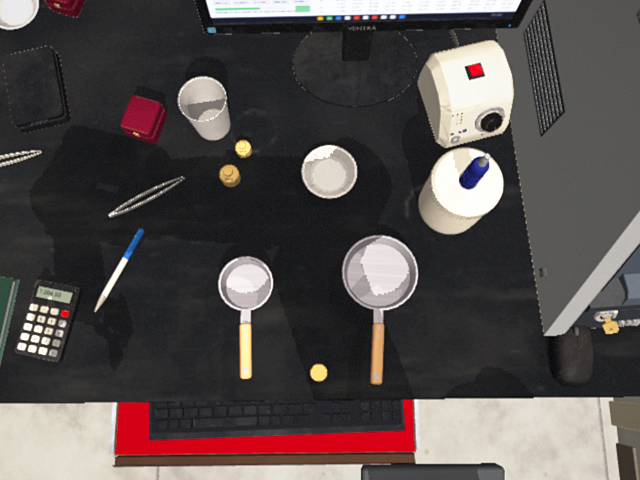

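View pics/scene0.png

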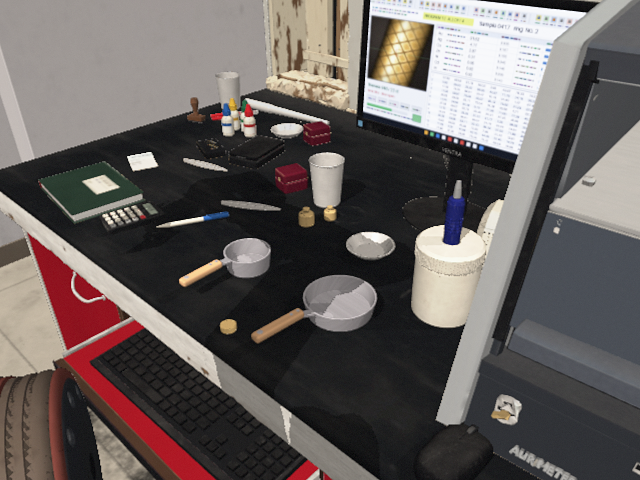

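The top view shows the small pan's rim centred near (246,283) with its grip down to (246,378). The large pan is at (380,273) with its grip down to (377,383), the dish at (329,171), and a brass cap at (318,372). The scene view agrees: small pan at (247,257), large pan at (340,302).

```bash
cat > h.py <<'E'
import numpy as np,cv2
from scipy.optimize import least_squares
def cast(uv,K,T,z):
    uv=np.atleast_2d(np.asarray(uv,float)); d=np.c_[(uv[:,0]-K[0,2])/K[0,0],-(uv[:,1]-K[1,2])/K[1,1],-np.ones(len(uv))]@T[:3,:3].T
    return T[:3,3]+d*((z-T[2,3])/d[:,2])[:,None]
def proj(P,K,T):
    c=(np.atleast_2d(P)-T[:3,3])@T[:3,:3]
    return np.c_[K[0,0]*c[:,0]/-c[:,2]+K[0,2],K[1,1]*-c[:,1]/-c[:,2]+K[1,2]]
def circ(P):
    f=lambda p:np.hypot(P[:,0]-p[0],P[:,1]-p[1])-p[2]
    r=least_squares(f,[*P[:,:2].mean(0),.04],loss='soft_l1',f_scale=.001);return r.x,np.abs(f(r.x)).mean()
def masks(im):
    h=cv2.cvtColor(im,cv2.COLOR_BGR2HSV)
    wood=cv2.inRange(h,(8,60,90),(30,255,255)); steel=cv2.inRange(h,(0,0,75),(180,50,255))
    return wood,steel
def blob(m,near):
    cs,_=cv2.findContours(m,cv2.RETR_EXTERNAL,cv2.CHAIN_APPROX_NONE)
    cs=[c for c in cs if cv2.contourArea(c)>150]
    return max(cs,key=lambda c:cv2.pointPolygonTest(c,near,True))
E
python3 - <<'E'
from h import *
seeds={'top':dict(small=((246,283),(246,350)),large=((380,273),(377,352)),dish=((329,171),None)),
'scene':dict(small=((247,257),(202,273)),large=((340,300),(280,325)),dish=((371,246),None))}
for n in seeds:
    f=np.load(n+'0.npz');K,T=f['mtx'],f['world_from_camera'];w,s=masks(f['color']);vis=f['color'].copy()
    for k,(a,b) in seeds[n].items():
        zr=dict(small=.032,large=.028,dish=.016)[k]
        c=blob(s,a);P=cast(c[:,0]+0.0,K,T,zr)
        cc,_=circ(P)
        keep=np.abs(np.hypot(*(P[:,:2]-cc[:2]).T)-cc[2])<.006
        cc,res=circ(P[keep]);print(n,k,'rim',np.round(cc,4),'res',round(res,5),keep.mean().round(2))
        if b:
            g=blob(w,b);M=cv2.moments(g);zt=dict(small=.042,large=.044)[k]
            G=cast(g[:,0],K,T,zt)[:,:2];gc=cast([M['m10']/M['m00'],M['m01']/M['m00']],K,T,zt)[0,:2]
            v=gc-cc[:2];u=v/np.hypot(*v);print('  grip c',gc.round(4),'dist',np.hypot(*v).round(4),'extent',((G-cc[:2])@u).min().round(4),((G-cc[:2])@u).max().round(4),'ang from -x deg',np.degrees(np.arctan2(-u[1],-u[0])).round(2),
            'PCA', cv2.fitLine(G.astype(np.float32),2,0,.01,.01)[:2].ravel())
E
```

```text
top small rim [0.5362 0.3892 0.0402] res 0.00059 0.86
  grip c [0.4396 0.3865] dist 0.0966 extent 0.0582 0.1346 ang from -x deg 1.56 PCA [0.9997588  0.02196405]
top large rim [0.5513 0.1919 0.0559] res 0.00047 0.89
  grip c [0.433  0.2013] dist 0.1187 extent 0.0755 0.1601 ang from -x deg -4.56 PCA [ 0.99702156 -0.07712366]
top dish rim [0.7122 0.264  0.0433] res 0.00036 1.0
scene small rim [0.5304 0.3767 0.0559] res 0.00268 0.51
  grip c [0.439  0.3826] dist 0.0915 extent 0.0504 0.1318 ang from -x deg -3.7 PCA [0.99652255 0.08332373]
scene large rim [0.5473 0.1861 0.0648] res 0.00245 0.69
  grip c [0.4319 0.1984] dist 0.116 extent 0.0699 0.1578 ang from -x deg -6.11 PCA [ 0.9995725  -0.02923756]
scene dish rim [0.7157 0.2653 0.0436] res 0.00093 1.0
```

```bash
python3 -m handwheel '[{"angular":[0,0,0.075],"dp":[2.4,-2.0,-0.8],"fingers":1},{"angular":[0,0,0.075],"dp":[2.4,-2.0,-0.8],"fingers":1},{"angular":[0,0,0.075],"dp":[2.4,-2.0,-0.8],"fingers":1},{"angular":[0,0,0.075],"dp":[2.4,-2.0,-0.8],"fingers":1},{"angular":[0,0,0.075],"dp":[2.4,-2.0,-0.8],"fingers":1}]'
python3 -m handwheel '[{"angular":[0,0,0],"dp":[2.4,-2.0,-1.3],"fingers":1},{"angular":[0,0,0],"dp":[2.4,-2.0,-1.3],"fingers":1},{"angular":[0,0,0],"dp":[2.4,-2.0,-1.3],"fingers":1},{"angular":[0,0,0],"dp":[2.4,-2.0,-1.3],"fingers":1},{"angular":[0,0,0],"dp":[2.1,-1.9,-1.3],"fingers":1}]'
cat > st.py <<'E'
from plant import manip
import numpy as np
s=manip.state();R=s['ee_rot'];print('t',s['time_s'],'p',np.round(s['eef_pos'],4),'yaw x',np.degrees(np.arctan2(R[1,0],R[0,0])).round(2),'y',R[:,1].round(3),'q',np.round(s['q'],2),'F',np.round(s['contact_force'],1),'gap',round(s['finger_gap'],4))
E
python3 st.py
```

```text
time_s: 0.6
eef_pos: [0.3346, 0.4859, 0.1651]
ee_rot: [[-0.028, -0.001, -1.0], [1.0, -0.001, -0.028], [-0.001, -1.0, 0.001]]
contact_force: [-0.3, 0.2, 0.7]
finger_gap: 0.0855
time_s: 1.1
eef_pos: [0.4519, 0.3869, 0.1]
ee_rot: [[-0.025, -0.001, -1.0], [1.0, -0.0, -0.025], [-0.0, -1.0, 0.001]]
contact_force: [0.2, 0.1, -0.2]
finger_gap: 0.0854
t 1.1 p [0.4519 0.3869 0.1   ] yaw x 91.42 y [-0.001 -0.    -1.   ] q [ 0.59  0.26  1.77 -0.    1.11 -1.01] F [ 0.2  0.1 -0.2] gap 0.0854
```

```bash
python3 - <<'E'
from plant import manip
from h import *
s=manip.state();f=manip.grab_frame('wrist');K=f['mtx'];print(f.keys())
im=f['color'];cv2.imwrite('pics/wrist1.png',im)
A=np.eye(4);A[:3,:3]=s['ee_rot'];A[:3,3]=s['eef_pos'];T=A@f['T_tool_cam']
w,_=masks(im)
def castf(uv,z):
    d=(uv-[K[0,2],K[1,2]])/K[0,0];r=np.hypot(*d.T)+1e-9
    v=np.c_[np.sin(r)*d[:,0]/r,-np.sin(r)*d[:,1]/r,-np.cos(r)]@T[:3,:3].T
    return T[:3,3]+v*((z-T[2,3])/v[:,2])[:,None]
for c in cv2.findContours(w,0,1)[0]:
    if cv2.contourArea(c)>300:
        P=castf(c[:,0].astype(float),.042);r=cv2.minAreaRect((P[:,:2]*1000).astype(np.float32));print(cv2.boundingRect(c),r)
E
```

```text
dict_keys(['color', 'mtx', 'T_tool_cam'])
(307, 172, 33, 119) ((441.7643127441406, 387.1738586425781), (77.93721008300781, 20.425188064575195), 1.2612335681915283)
(63, 165, 29, 113) ((438.0757141113281, 204.521484375), (22.34805679321289, 87.0913314819336), 85.6421127319336)
(169, 161, 35, 38) ((407.6532287597656, 298.43914794921875), (22.0716495513916, 25.741958618164062), 41.94272994995117)
(128, 34, 390, 34) ((321.3232727050781, 383.4190979003906), (254.70249938964844, 7.313328266143799), 89.92201232910156)
```

View pics/wrist1.png

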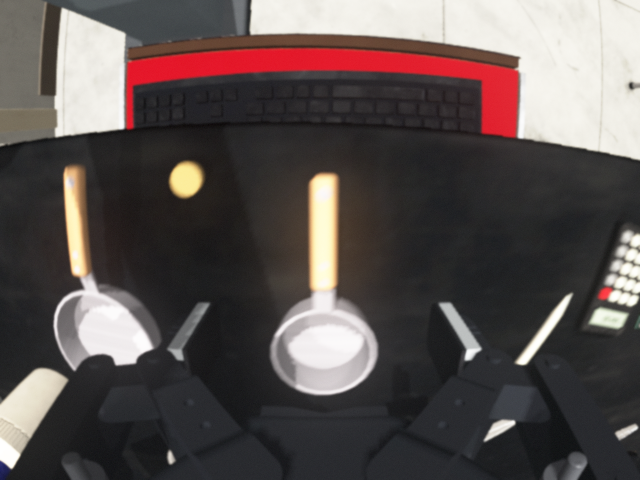

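The wrist view puts the small grip (307–340, 172–291) midway between the fingers. Its measured centre, y = 0.387, agrees with the top view, so I'll descend and grip.

```bash
python3 -m handwheel '[{"angular":[0,0,0],"dp":[0,0,-2.0],"fingers":1},{"angular":[0,0,0],"dp":[0,0,-2.0],"fingers":1},{"angular":[0,0,0],"dp":[0,0,-2.0],"fingers":1},{"angular":[0,0,0],"dp":[0,0,-1.5],"fingers":1},{"angular":[0,0,0],"dp":[0,0,-0.8],"fingers":1}]'
python3 -m handwheel '[{"angular":[0,0,0],"dp":[0,0,0],"fingers":0.5},{"angular":[0,0,0],"dp":[0,0,0],"fingers":0.4},{"angular":[0,0,0],"dp":[0,0,0],"fingers":0.2},{"angular":[0,0,0],"dp":[0,0,0],"fingers":0},{"angular":[0,0,0],"dp":[0,0,0],"fingers":0}]'
python3 -m handwheel '[{"angular":[0,0,0],"dp":[0,0,0],"fingers":0},{"angular":[0,0,0],"dp":[0,0,0],"fingers":0},{"angular":[0,0,0],"dp":[0,0,0],"fingers":0},{"angular":[0,0,0],"dp":[0,0,0],"fingers":0},{"angular":[0,0,0],"dp":[0,0,0],"fingers":0}]';python3 st.py
```

```text
time_s: 1.65
eef_pos: [0.4498, 0.3873, 0.0159]
ee_rot: [[-0.025, -0.003, -1.0], [1.0, -0.002, -0.025], [-0.002, -1.0, 0.003]]
contact_force: [-0.4, 0.1, -0.5]
finger_gap: 0.0855
time_s: 2.15
eef_pos: [0.4517, 0.3886, 0.0189]
ee_rot: [[-0.025, 0.001, -1.0], [1.0, 0.001, -0.025], [0.001, -1.0, -0.001]]
contact_force: [0.4, 1.1, -0.4]
finger_gap: 0.0126
time_s: 2.65
eef_pos: [0.4511, 0.3882, 0.018]
ee_rot: [[-0.025, -0.0, -1.0], [1.0, -0.0, -0.025], [-0.0, -1.0, 0.0]]
contact_force: [-0.4, -0.1, 0.1]
finger_gap: 0.0001
t 2.65 p [0.4511 0.3882 0.018 ] yaw x 91.44 y [-0. -0. -1.] q [ 0.59  0.38  1.8   0.    0.96 -1.  ] F [-0.4 -0.1  0.1] gap 0.0001
```

The fingers closed to zero, so the grasp missed. I'll look again.

```bash
python3 - <<'E'
from plant import manip
import cv2,numpy as np
a=manip.grab_frame('wrist')['color'];g=manip.grab_frame('scene');b=g['color'];np.savez('scene1.npz',**g)
t=manip.grab_frame('top');np.savez('top1.npz',**t)
cv2.imwrite('pics/m2.png',np.hstack([cv2.resize(a[100:420,160:480],(400,400)),cv2.resize(b[180:380,130:330],(400,400))]))
cv2.imwrite('pics/top2.png',t['color'])
E
```

```text
(no output)
```

View pics/m2.png

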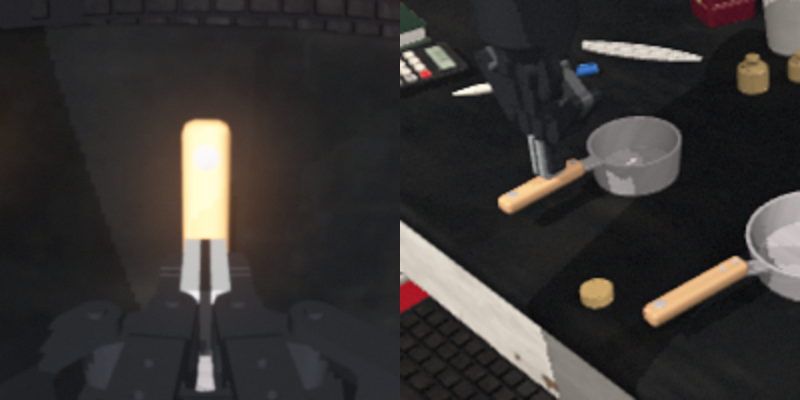

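```bash
python3 - <<'E'
from h import *
f=np.load('scene1.npz');im=f['color'];K,T=f['mtx'],f['world_from_camera']
o=np.load('scene0.npz')['color']
x,y=170,215
a=cv2.resize(im[y:y+70,x:x+110],None,fx=7,fy=7,interpolation=cv2.INTER_CUBIC)
for P,c in(([.4511,.3882,.018],(0,0,255)),([.4511,.3882,.037],(0,255,0)),([.4511,.3882,.06],(255,0,0))):
    p=(proj(P,K,T)[0]-[x,y])*7;print(p);cv2.circle(a,tuple(int(v) for v in p),4,c,-1)
cv2.imwrite('pics/z3.png',a)
for n in('top0','top1','scene0','scene1'):
    f=np.load(n+'.npz');w,s=masks(f['color']);K,T=f['mtx'],f['world_from_camera']
    for z,sd in ((.042,[.415,.387,.042]),(.044,[.433,.201,.044])):
        c=blob(w,tuple(proj(sd,K,T)[0]));G=cast(c[:,0],K,T,z)[:,:2]*1000
        print(n,cv2.minAreaRect(G.astype(np.float32)))
E
```

```text
[254.86761014 456.11680247]
[244.80183965 387.9715352 ]
[232.30760007 303.38553192]
top0 ((439.7852783203125, 386.6541442871094), (76.22555541992188, 17.033954620361328), 0.8333162665367126)
top0 ((433.89813232421875, 201.3351593017578), (16.722049713134766, 84.50397491455078), 85.90837097167969)
top1 ((408.2485656738281, 283.54345703125), (23.732608795166016, 23.080873489379883), 89.4057388305664)
top1 ((433.8438720703125, 201.1250457763672), (17.452903747558594, 84.61448669433594), 85.76923370361328)
scene0 ((439.5483093261719, 383.087646484375), (82.66035461425781, 25.52544403076172), 1.5005559921264648)
scene0 ((434.03741455078125, 198.41213989257812), (22.467041015625, 88.46321105957031), 85.75662231445312)
scene1 ((439.5487060546875, 383.0666198730469), (82.59212493896484, 25.475309371948242), 1.1267812252044678)
scene1 ((433.6253967285156, 198.4427032470703), (22.467041015625, 89.57499694824219), 85.75662231445312)
```

View pics/z3.png

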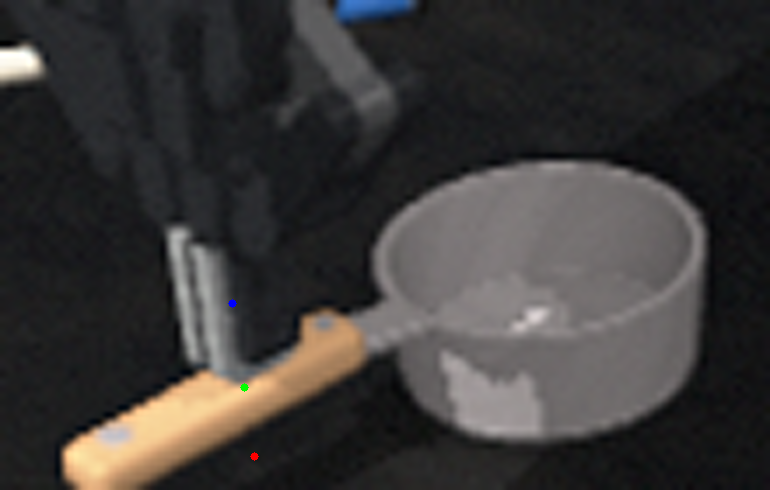

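The zoom shows the shut fingers ending at the top of the grip, near (235,375). Either the tips really are at about z = 0.042 or they are inside the grip. I'll check the reported height against fixed landmarks in the wrist view.

```bash
cat >> h.py <<'E'
def wristT(s,f):
    A=np.eye(4);A[:3,:3]=s['ee_rot'];A[:3,3]=s['eef_pos'];return A@f['T_tool_cam']
def castf(uv,K,T,z):
    d=(np.asarray(uv,float)-[K[0,2],K[1,2]])/K[0,0];r=np.hypot(*d.T)+1e-9
    v=np.c_[np.sin(r)*d[:,0]/r,-np.sin(r)*d[:,1]/r,-np.cos(r)]@T[:3,:3].T
    return T[:3,3]+v*((z-T[2,3])/v[:,2])[:,None]
E
python3 - <<'E'
from plant import manip
from h import *
import os
for i in range(3):
    s=manip.state();f=manip.grab_frame('wrist');K=f['mtx'];T=wristT(s,f);print(s['eef_pos'].round(4) if hasattr(s['eef_pos'],'round') else s['eef_pos'],s['finger_gap'],np.round(s['joint_torque'],1))
for off in(0,.012,.024):
    T2=T.copy();T2[2,3]+=off
    for c in cv2.findContours(masks(f['color'])[0],0,1)[0]:
        if cv2.contourArea(c)>300:
            b=cv2.boundingRect(c);P=castf(c[:,0],K,T2,.043 if b[0]>150 or b[3]>80 else 0.01)
            print(off,b,np.round(cv2.minAreaRect((P[:,:2]*1000).astype(np.float32)),1) if 0 else cv2.minAreaRect((P[:,:2]*1000).astype(np.float32)))
cv2.imwrite('pics/w4.png',f['color']);print(f['T_tool_cam'].round(3).tolist())
E
```

```text
[0.4512 0.3882 0.018 ] 4.879795289211295e-05 [  0.  -40.5 -24.6  -0.    0.    0. ]
[0.4512 0.3881 0.018 ] -4.0263076951916014e-05 [ -0.  -40.5 -24.6  -0.    0.   -0. ]
[0.4512 0.3882 0.018 ] 0.0003139493483553274 [  0.  -40.5 -24.6  -0.    0.   -0. ]
0 (302, 194, 47, 108) ((424.72296142578125, 389.1457214355469), (18.194915771484375, 46.35039138793945), 88.54444885253906)
0 (0, 184, 26, 142) ((438.95208740234375, 216.53628540039062), (23.547914505004883, 87.30327606201172), 71.30046081542969)
0 (113, 174, 45, 48) ((409.8211975097656, 288.87188720703125), (25.04183578491211, 28.09554100036621), 0.5111142992973328)
0 (93, 15, 458, 44) ((323.75372314453125, 384.3883056640625), (8.315045356750488, 242.4181671142578), 0.46159112453460693)
0.012 (302, 194, 47, 108) ((428.6873779296875, 389.2778015136719), (19.724416732788086, 50.2467041015625), 88.54443359375)
0.012 (0, 184, 26, 142) ((444.1125793457031, 202.15843200683594), (25.52741241455078, 94.6422119140625), 71.30045318603516)
0.012 (113, 174, 45, 48) ((412.0237731933594, 282.13262939453125), (26.751569747924805, 30.013912200927734), 0.5119003653526306)
0.012 (93, 15, 458, 44) ((320.0798034667969, 384.1707763671875), (8.882776260375977, 258.9700622558594), 0.4615844190120697)
0.024 (302, 194, 47, 108) ((432.6517639160156, 389.409912109375), (21.253917694091797, 54.1430549621582), 88.54443359375)
0.024 (0, 184, 26, 142) ((449.273193359375, 187.78057861328125), (27.50692367553711, 101.98114013671875), 71.30044555664062)
0.024 (113, 174, 45, 48) ((414.22637939453125, 275.3934326171875), (28.461336135864258, 31.93231201171875), 0.5125703811645508)
0.024 (93, 15, 458, 44) ((316.4058532714844, 383.9532470703125), (9.450509071350098, 275.5220031738281), 0.4615914225578308)
[[1.0, -0.002, -0.0, 0.001], [0.0, 0.29, -0.957, -0.168], [0.002, 0.957, 0.29, 0.074], [0.0, 0.0, 0.0, 1.0]]
```

```bash
python3 - <<'E'
from plant import manip
from h import *
f=manip.grab_frame('wrist');K=f['mtx'];T=f['T_tool_cam'];print(K.tolist())
def ray(u,v):
    d=(np.array([u,v],float)-[K[0,2],K[1,2]])/K[0,0];r=np.hypot(*d)
    return T[:3,:3]@np.array([np.sin(r)*d[0]/r,-np.sin(r)*d[1]/r,-np.cos(r)])
for u,v in((210,303),(440,303),(185,358),(325,292),(325,300)):
    d=ray(u,v)
    if abs(d[0])>.1:
        for x in(.0427,.050):
            t=(np.sign(d[0])*x-T[0,3])/d[0];print((u,v),'x',x,'->',(T[:3,3]+t*d).round(4))
    for z in(.011,):
        t=(z-T[2,3])/d[2];print((u,v),'z=.011 ->',(T[:3,3]+t*d).round(4))
a=cv2.imread('pics/w4.png')[250:380,250:400];cv2.imwrite('pics/z5.png',cv2.resize(a,None,fx=5,fy=4.6,interpolation=cv2.INTER_CUBIC))
E
```

```text
[[371.64829954431775, 0.0, 323.81573137036906], [0.0, 371.64829954431775, 241.2456666632658], [0.0, 0.0, 1.0]]
(210, 303) x 0.0427 -> [-0.0427 -0.0429  0.0107]
(210, 303) x 0.05 -> [-0.05   -0.0221  0.0002]
(210, 303) z=.011 -> [-0.0425 -0.0435  0.011 ]
(440, 303) x 0.0427 -> [ 0.0427 -0.0528  0.0158]
(440, 303) x 0.05 -> [ 0.05   -0.0325  0.0056]
(440, 303) z=.011 -> [ 0.0461 -0.0433  0.011 ]
(185, 358) x 0.0427 -> [-0.0427 -0.0749  0.0066]
(185, 358) x 0.05 -> [-0.05   -0.0594 -0.0045]
(185, 358) z=.011 -> [-0.0398 -0.0809  0.011 ]
(325, 292) z=.011 -> [ 0.0018 -0.0317  0.011 ]
(325, 300) z=.011 -> [ 0.0018 -0.0391  0.011 ]
```

View pics/z5.png

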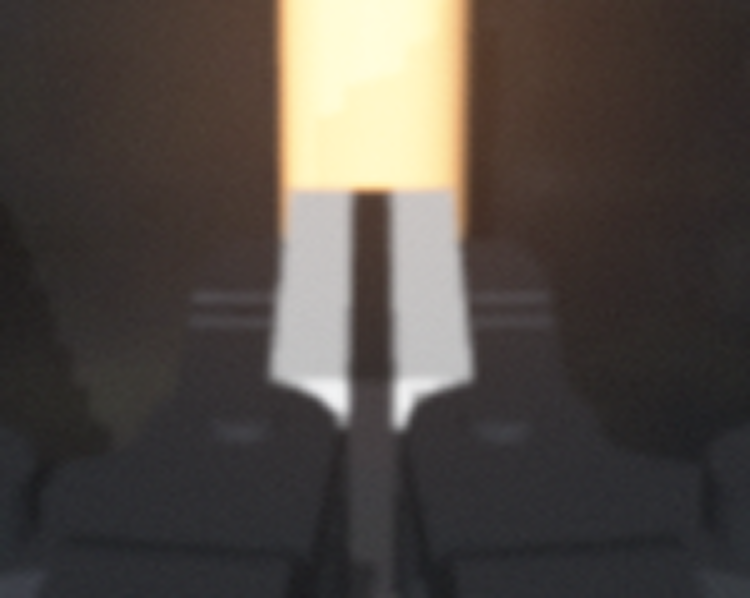

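Both views show the finger tips about 25–30 mm short of the reported TCP. When open, they were also about 43 mm behind it rather than 13. I'll triangulate the tip from both cameras.

```bash
python3 - <<'E'
from plant import manip
from h import *
s=manip.state();f=manip.grab_frame('wrist');T=wristT(s,f);K=f['mtx']
g=np.load('scene1.npz')
def tri(a,b):
    o1=T[:3,3];d1=castf([a],K,T,0.0)[0]-o1;o2=g['world_from_camera'][:3,3];d2=cast(b,g['mtx'],g['world_from_camera'],0.)[0]-o2
    k=np.linalg.lstsq(np.c_[d1,-d2],o2-o1,rcond=None)[0];p,q=o1+k[0]*d1,o2+k[1]*d2
    return ((p+q)/2).round(4),np.linalg.norm(p-q).round(4)
sc=lambda x,y:(170+x/7,215+y/7)
print('outer -y front',tri((308,291.3),sc(212,376)))
print('inner -y front',tri((320,291.3),sc(200,366)))
print('outer +y front',tri((340.4,291.3),sc(187,358)))
E
```

```text
outer -y front (array([0.4402, 0.3829, 0.0485]), np.float64(0.0008))
inner -y front (array([0.4402, 0.3877, 0.0488]), np.float64(0.0002))
outer +y front (array([0.4418, 0.396 , 0.0461]), np.float64(0.0008))
```

The tips triangulate to z = 0.048 against a reported 0.018, with only 0.2–0.8 mm ray mismatch and the right x and y. The usable tip is therefore 30 mm above the reported TCP. I'll reopen, go 31 mm lower and grip again.

```bash
python3 -m handwheel '[{"angular":[0,0,0],"dp":[0,0,0],"fingers":1},{"angular":[0,0,0],"dp":[0,0,0],"fingers":1},{"angular":[0,0,0],"dp":[0,0,0],"fingers":1},{"angular":[0,0,0],"dp":[0,0,0],"fingers":1},{"angular":[0,0,0],"dp":[0,0,0],"fingers":1}]'
python3 -m handwheel '[{"angular":[0,0,0],"dp":[0,0,-0.8],"fingers":1},{"angular":[0,0,0],"dp":[0,0,-0.8],"fingers":1},{"angular":[0,0,0],"dp":[0,0,-0.8],"fingers":1},{"angular":[0,0,0],"dp":[0,0,-0.7],"fingers":1},{"angular":[0,0,0],"dp":[0,0,0],"fingers":1}]'
python3 -m handwheel '[{"angular":[0,0,0],"dp":[0,0,0],"fingers":0.5},{"angular":[0,0,0],"dp":[0,0,0],"fingers":0.4},{"angular":[0,0,0],"dp":[0,0,0],"fingers":0.2},{"angular":[0,0,0],"dp":[0,0,0],"fingers":0},{"angular":[0,0,0],"dp":[0,0,0],"fingers":0}]'
python3 -m handwheel '[{"angular":[0,0,0],"dp":[0,0,0],"fingers":0},{"angular":[0,0,0],"dp":[0,0,0],"fingers":0},{"angular":[0,0,0],"dp":[0,0,0],"fingers":0},{"angular":[0,0,0],"dp":[0,0,0],"fingers":0},{"angular":[0,0,0],"dp":[0,0,0],"fingers":0}]';python3 st.py
```

```text
time_s: 3.55
eef_pos: [0.4512, 0.3882, 0.018]
ee_rot: [[-0.025, -0.0, -1.0], [1.0, -0.0, -0.025], [-0.0, -1.0, 0.0]]
contact_force: [0.2, -0.3, -0.3]
finger_gap: 0.0723
time_s: 4.05
eef_pos: [0.4498, 0.3872, -0.015]
ee_rot: [[-0.025, -0.003, -1.0], [1.0, -0.002, -0.025], [-0.002, -1.0, 0.003]]
contact_force: [-0.1, -0.7, -0.1]
finger_gap: 0.0856
time_s: 4.55
eef_pos: [0.4513, 0.3883, -0.0127]
ee_rot: [[-0.025, 0.0, -1.0], [1.0, 0.0, -0.025], [0.0, -1.0, -0.0]]
contact_force: [0.4, -0.5, 0.9]
finger_gap: 0.0152
time_s: 5.05
eef_pos: [0.4513, 0.3883, -0.0128]
ee_rot: [[-0.025, 0.0, -1.0], [1.0, 0.0, -0.025], [0.0, -1.0, -0.0]]
contact_force: [-1.4, 0.3, 2.7]
finger_gap: 0.0152
t 5.05 p [ 0.4513  0.3883 -0.0128] yaw x 91.44 y [ 0.  0. -1.] q [ 0.59  0.43  1.8   0.    0.91 -1.  ] F [-1.4  0.3  2.7] gap 0.0152
```

```bash
python3 -m handwheel '[{"angular":[0,0,0],"dp":[0,0,1],"fingers":0},{"angular":[0,0,0],"dp":[0,0,2],"fingers":0},{"angular":[0,0,0],"dp":[0,0,2],"fingers":0},{"angular":[0,0,0],"dp":[0,0,2],"fingers":0},{"angular":[0,0,0],"dp":[0,0,1],"fingers":0}]'
python3 -m handwheel '[{"angular":[0,0,0],"dp":[0,0,0],"fingers":0},{"angular":[0,0,0],"dp":[0,0,0],"fingers":0},{"angular":[0,0,0],"dp":[0,0,0],"fingers":0},{"angular":[0,0,0],"dp":[0,0,0],"fingers":0},{"angular":[0,0,0],"dp":[0,0,0],"fingers":0}]'
python3 st.py
python3 - <<'E'
from plant import manip
from h import *
for n in('top','scene'):
    f=manip.grab_frame(n);np.savez(n+'2.npz',**f);im=f['color']
    if n=='scene':cv2.imwrite('pics/s6.png',cv2.resize(im[120:360,120:440],(800,600)))
f=np.load('top2.npz');K,T=f['mtx'],f['world_from_camera'];w,s=masks(f['color'])
p=proj([.537,.389,.112],K,T)[0]
c=blob(s,tuple(p));P=cast(c[:,0],K,T,.112);cc,_=circ(P);k=np.abs(np.hypot(*(P[:,:2]-cc[:2]).T)-cc[2])<.006;print(circ(P[k]),k.mean())
E
```

```text
time_s: 5.55
eef_pos: [0.4521, 0.3888, 0.0691]
ee_rot: [[-0.025, 0.002, -1.0], [1.0, 0.002, -0.025], [0.001, -1.0, -0.002]]
contact_force: [0.9, -0.1, -1.5]
finger_gap: 0.015
time_s: 6.05
eef_pos: [0.4505, 0.3877, 0.0659]
ee_rot: [[-0.025, -0.002, -1.0], [1.0, -0.001, -0.025], [-0.001, -1.0, 0.002]]
contact_force: [-0.3, 0.2, -1.2]
finger_gap: 0.0146
t 6.05 p [0.4505 0.3877 0.0659] yaw x 91.44 y [-0.002 -0.001 -1.   ] q [ 0.59  0.31  1.78  0.    1.05 -1.  ] F [-0.3  0.2 -1.2] gap 0.0146
(array([0.53647034, 0.38742177, 0.0385119 ]), np.float64(0.0009244954710548065)) 0.7258064516129032
```

View pics/s6.png

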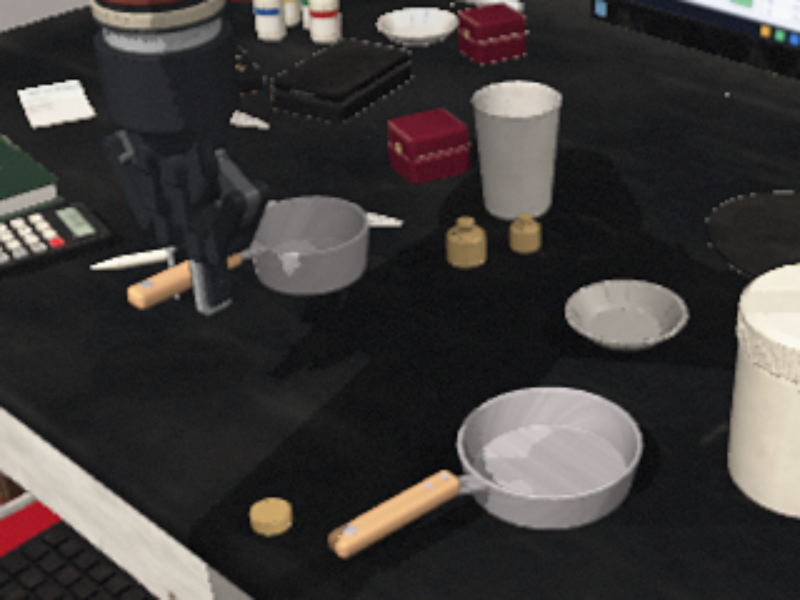

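The small pan hangs level and well clear, at (310,245), and the large pan hasn't moved. Next I carry it over and turn it −106.5° about z. That puts the tool at (0.573, 0.274) with the handle at about 75°, roughly 100° from the large handle.

```bash
python3 -m handwheel '[{"angular":[0,0,-0.124],"dp":[0.82,-0.76,0],"fingers":0},{"angular":[0,0,-0.124],"dp":[0.82,-0.76,0],"fingers":0},{"angular":[0,0,-0.124],"dp":[0.82,-0.76,0],"fingers":0},{"angular":[0,0,-0.124],"dp":[0.82,-0.76,0],"fingers":0},{"angular":[0,0,-0.124],"dp":[0.82,-0.76,0],"fingers":0}]' >/dev/null
python3 -m handwheel '[{"angular":[0,0,-0.124],"dp":[0.82,-0.76,0],"fingers":0},{"angular":[0,0,-0.124],"dp":[0.82,-0.76,0],"fingers":0},{"angular":[0,0,-0.124],"dp":[0.82,-0.76,0],"fingers":0},{"angular":[0,0,-0.124],"dp":[0.82,-0.76,0],"fingers":0},{"angular":[0,0,-0.124],"dp":[0.82,-0.76,0],"fingers":0}]' >/dev/null
python3 -m handwheel '[{"angular":[0,0,-0.124],"dp":[0.82,-0.76,0],"fingers":0},{"angular":[0,0,-0.124],"dp":[0.82,-0.76,0],"fingers":0},{"angular":[0,0,-0.124],"dp":[0.82,-0.76,0],"fingers":0},{"angular":[0,0,-0.124],"dp":[0.82,-0.76,0],"fingers":0},{"angular":[0,0,-0.124],"dp":[0.82,-0.76,0],"fingers":0}]' >/dev/null
python3 -m handwheel '[{"angular":[0,0,0],"dp":[0,0,0],"fingers":0},{"angular":[0,0,0],"dp":[0,0,0],"fingers":0},{"angular":[0,0,0],"dp":[0,0,0],"fingers":0},{"angular":[0,0,0],"dp":[0,0,0],"fingers":0},{"angular":[0,0,0],"dp":[0,0,0],"fingers":0}]' >/dev/null
python3 st.py
python3 - <<'E'
from plant import manip
from h import *
s=manip.state();p=np.array(s['eef_pos']);R=np.array(s['ee_rot']);h=np.array([-R[1,0],R[0,0]])
print('pan centre est',p[:2]-.085*h,'handle dir',h, 'dz to nest', (-.0128+.003)-p[2])
a=manip.grab_frame('top');b=manip.grab_frame('scene');np.savez('top3.npz',**a)
cv2.imwrite('pics/c7.png',np.hstack([a['color'][130:430,180:580],b['color'][150:450,100:500]]))
E
```

```text
t 8.15 p [0.5738 0.2745 0.067 ] yaw x -15.05 y [-0.  0. -1.] q [0.34 0.38 1.68 0.   1.08 0.6 ] F [ 0.4  0.4 -1.4] gap 0.015
pan centre est [0.55173324 0.19245765] handle dir [0.2597411  0.96567828] dz to nest -0.07678051516395323
```

View pics/c7.png

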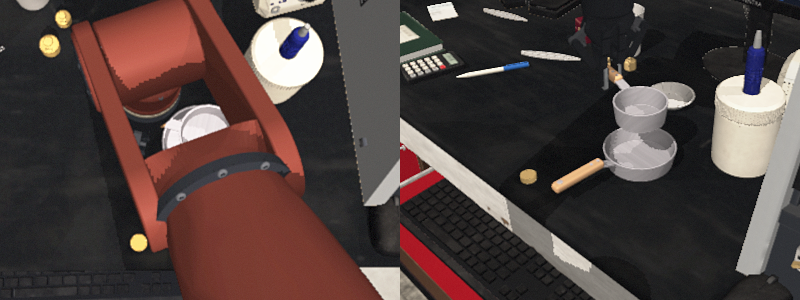

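The scene view shows the small pan above the large one, at (640,107) over (640,153), with its handle pointing away at (620,78). I'll lower most of the way and then creep while watching the force.

```bash
python3 -m handwheel '[{"angular":[0,0,0],"dp":[0,0,-1.5],"fingers":0},{"angular":[0,0,0],"dp":[0,0,-1.5],"fingers":0},{"angular":[0,0,0],"dp":[0,0,-1.5],"fingers":0},{"angular":[0,0,0],"dp":[0,0,-1.5],"fingers":0},{"angular":[0,0,0],"dp":[0,0,-0.8],"fingers":0}]' >/dev/null
python3 -m handwheel '[{"angular":[0,0,0],"dp":[0,0,-0.2],"fingers":0},{"angular":[0,0,0],"dp":[0,0,-0.2],"fingers":0},{"angular":[0,0,0],"dp":[0,0,0],"fingers":0},{"angular":[0,0,0],"dp":[0,0,0],"fingers":0},{"angular":[0,0,0],"dp":[0,0,0],"fingers":0}]' >/dev/null; python3 st.py
python3 -m handwheel '[{"angular":[0,0,0],"dp":[0,0,-0.1],"fingers":0},{"angular":[0,0,0],"dp":[0,0,-0.1],"fingers":0},{"angular":[0,0,0],"dp":[0,0,-0.1],"fingers":0},{"angular":[0,0,0],"dp":[0,0,0],"fingers":0},{"angular":[0,0,0],"dp":[0,0,0],"fingers":0}]' >/dev/null; python3 st.py
```

```text
t 9.25 p [ 0.5749  0.2744 -0.0041] yaw x -15.13 y [ 0.002  0.001 -1.   ] q [0.34 0.48 1.7  0.   0.96 0.6 ] F [ 0.4  0.1 -1.1] gap 0.0153
t 9.75 p [ 0.574   0.2741 -0.0081] yaw x -15.13 y [-0. -0. -1.] q [0.34 0.49 1.7  0.   0.95 0.6 ] F [ 0.4 -0.1 -0.8] gap 0.015
```

```bash
python3 -m handwheel '[{"angular":[0,0,0],"dp":[0,0,-0.05],"fingers":0},{"angular":[0,0,0],"dp":[0,0,-0.05],"fingers":0},{"angular":[0,0,0],"dp":[0,0,0],"fingers":0},{"angular":[0,0,0],"dp":[0,0,0],"fingers":0},{"angular":[0,0,0],"dp":[0,0,0],"fingers":0}]' >/dev/null; python3 st.py
python3 -m handwheel '[{"angular":[0,0,0],"dp":[0,0,-0.05],"fingers":0},{"angular":[0,0,0],"dp":[0,0,-0.05],"fingers":0},{"angular":[0,0,0],"dp":[0,0,0],"fingers":0},{"angular":[0,0,0],"dp":[0,0,0],"fingers":0},{"angular":[0,0,0],"dp":[0,0,0],"fingers":0}]' >/dev/null; python3 st.py
```

```text
t 10.25 p [ 0.5742  0.2742 -0.009 ] yaw x -15.12 y [-0. -0. -1.] q [ 0.34  0.49  1.7  -0.    0.95  0.6 ] F [ 0.7  0.2 -2.1] gap 0.0151
t 10.75 p [ 0.5744  0.2744 -0.0096] yaw x -15.13 y [ 0.  0. -1.] q [0.34 0.49 1.7  0.   0.95 0.6 ] F [-1.3  0.8  2.7] gap 0.0151
```

```bash
python3 -m handwheel '[{"angular":[0,0,0],"dp":[0,0,-0.04],"fingers":0},{"angular":[0,0,0],"dp":[0,0,0],"fingers":0},{"angular":[0,0,0],"dp":[0,0,0],"fingers":0},{"angular":[0,0,0],"dp":[0,0,0],"fingers":0},{"angular":[0,0,0],"dp":[0,0,0],"fingers":0}]' >/dev/null; python3 st.py
python3 - <<'E'
from plant import manip
from h import *
a=manip.grab_frame('wrist')['color'];b=manip.grab_frame('scene')['color']
cv2.imwrite('pics/n8.png',np.hstack([cv2.resize(a,(400,300)),cv2.resize(b[190:340,220:420],(400,300))]))
E
```

```text
t 11.25 p [ 0.5745  0.2745 -0.0099] yaw x -15.13 y [ 0.001  0.001 -1.   ] q [0.34 0.49 1.7  0.   0.95 0.6 ] F [-0.9  1.1  5.1] gap 0.0153
```

View pics/n8.png

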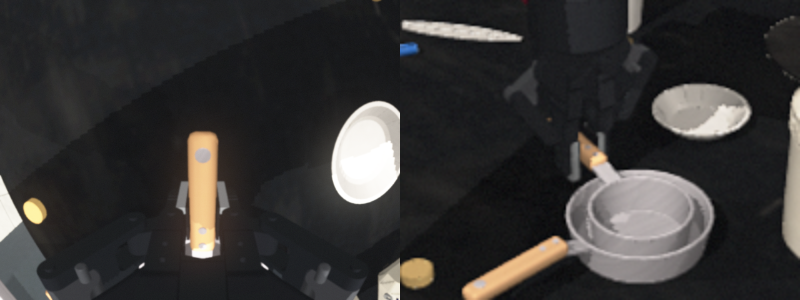

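The small pan is nested at (640,210) in the scene crop, and the contact force is about 5 N upward. I'll release and lift.

```bash
python3 -m handwheel '[{"angular":[0,0,0],"dp":[0,0,0],"fingers":0.25},{"angular":[0,0,0],"dp":[0,0,0],"fingers":0.35},{"angular":[0,0,0],"dp":[0,0,0],"fingers":0.5},{"angular":[0,0,0],"dp":[0,0,0],"fingers":0.6},{"angular":[0,0,0],"dp":[0,0,0],"fingers":0.6}]'
python3 -m handwheel '[{"angular":[0,0,0],"dp":[0,0,0],"fingers":0.6},{"angular":[0,0,0],"dp":[0,0,0.5],"fingers":0.6},{"angular":[0,0,0],"dp":[0,0,1],"fingers":0.6},{"angular":[0,0,0],"dp":[0,0,2],"fingers":0.6},{"angular":[0,0,0],"dp":[0,0,3],"fingers":0.6}]'
python3 -m handwheel '[{"angular":[0,0,0],"dp":[0,2,3],"fingers":0.6},{"angular":[0,0,0],"dp":[0,4,3],"fingers":0.6},{"angular":[0,0,0],"dp":[-2,4,3],"fingers":0.6},{"angular":[0,0,0],"dp":[-4,4,2],"fingers":0.6},{"angular":[0,0,0],"dp":[-4,4,0],"fingers":0.6}]' >/dev/null
python3 -m handwheel '[{"angular":[0,0,0],"dp":[-4,3,0],"fingers":0.6},{"angular":[0,0,0],"dp":[-4,3,0],"fingers":0.6},{"angular":[0,0,0],"dp":[-4,3,0],"fingers":0.6},{"angular":[0,0,0],"dp":[-4,3,0],"fingers":0.6},{"angular":[0,0,0],"dp":[0,0,0],"fingers":0.6}]'
python3 st.py
python3 - <<'E'
from plant import manip
from h import *
a=manip.grab_frame('top');b=manip.grab_frame('scene');np.savez('top4.npz',**a)
cv2.imwrite('pics/e9.png',np.hstack([a['color'][130:430,180:580],cv2.resize(b['color'][190:340,220:420],(400,300))]))
K,T=a['mtx'],a['world_from_camera'];w,s=masks(a['color'])
for n,z,zt,sd,gs in(('large',.028,.044,(.5513,.1919),(.433,.201)),('small',.035,.045,None,(.576,.286)),('dish',.016,0,(.7122,.264),None)):
    if gs:
        try:
            c=blob(w,tuple(proj([*gs,zt],K,T)[0]));print(n,'grip',cv2.minAreaRect((cast(c[:,0],K,T,zt)[:,:2]*1000).astype(np.float32)))
        except Exception as e:print(e)
    if sd:
        P=cast(blob(s,tuple(proj([*sd,z],K,T)[0]))[:,0],K,T,z);cc,_=circ(P);k=np.abs(np.hypot(*(P[:,:2]-cc[:2]).T)-cc[2])<.006;print(n,circ(P[k]))
E
```

```text
time_s: 11.85
eef_pos: [0.574, 0.2739, -0.0108]
ee_rot: [[0.965, -0.0, 0.261], [-0.261, -0.0, 0.965], [-0.0, -1.0, -0.0]]
contact_force: [0.1, -0.8, -0.4]
finger_gap: 0.0513
time_s: 12.35
eef_pos: [0.5726, 0.2736, 0.0541]
ee_rot: [[0.965, -0.003, 0.261], [-0.261, -0.001, 0.965], [-0.003, -1.0, -0.002]]
contact_force: [0.3, 0.1, -0.5]
finger_gap: 0.0515
time_s: 13.35
eef_pos: [0.3213, 0.5638, 0.1605]
ee_rot: [[0.967, -0.001, 0.254], [-0.254, 0.003, 0.967], [-0.002, -1.0, 0.002]]
contact_force: [0.6, -0.5, -0.7]
finger_gap: 0.0514
t 13.35 p [0.3213 0.5638 0.1605] yaw x -14.72 y [-0.001  0.003 -1.   ] q [0.94 0.3  1.59 0.   1.24 1.2 ] F [ 0.6 -0.5 -0.7] gap 0.0514
large grip ((433.8390808105469, 201.09033203125), (17.39805793762207, 84.59589385986328), 85.86933898925781)
large (array([0.55123134, 0.19185371, 0.05598896]), np.float64(0.0005232055835026793))
small grip ((574.2260131835938, 282.6366882324219), (76.9255142211914, 17.5198917388916), 75.08216857910156)
dish (array([0.71219874, 0.26395832, 0.04331704]), np.float64(0.00035441239338734496))
```

View pics/e9.png

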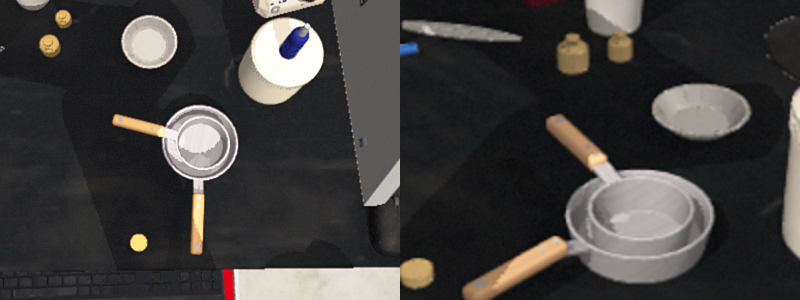

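```bash
python3 -c "
from plant import manip
print(manip.close_job())"
```

```text
the job is handed in; nothing more can be done
None
```

The small pan is nested in the large one, with its handle turned about 100° away from the large handle. I handed the job in at about 13.5 s. I lowered the pan until it touched (about 5 N upward, at a height within 0.1 mm of the expected 3 mm rise) before letting go.

**Missed first grasp:** the fingers shut just above the handle without moving it. Triangulating the finger tips in the wrist and scene views showed them about 30 mm short of the reported TCP. I went 31 mm lower and the second grasp held, with a 15 mm opening on the 16 mm grip.

**Last checks:**
- **Handles:** the small one points at 75.1° and the large one at about 175.7°.
- **Large pan and dish:** their centres are within 0.1 mm of where they started.
- **Flatness:** I judged this from the contact height and the final pictures and did not measure it separately. The small pan looks level.
- **Centring:** the small grip sits about 3 mm closer to the large pan's axis than a centred fit would give. That is well inside the 11 mm of clearance at the floor.
- **Arm:** it is parked clear and touching nothing.

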